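# Centre the kettle lid on its bamboo rest

## Task

The bronze kettle lid was set down well off-centre on the bamboo lid rest and is close to tipping off. With light taps or pushes of the fingertips against its edge, never touching its knob, nudge the lid across until it sits flat and centred on the rest. Do not grip, lift or topple it, leave the rest standing where it is and the other pieces on the turntable undisturbed, and finish with the hand drawn clear.

Things in the scene. Friction and masses are not known exactly. Their poses are not given: they have to be found in the camera images.
- lid: bronze kettle lid, loose on the rest 15 to 20 mm off-centre in any direction: flat disc 92 mm across (upright edge from 2 to 8 mm above the underside, top swelling to 12 mm); knob in the middle. 0.17 to 0.31 kg. Origin: centre of its flat underside. Pushed at the edge with 1 to 3 N it slides, and stops when the push stops; it tips if its centre nears the rest's edge
- knob: the lid's small round bronze knob, fixed in the middle of the lid, 20 mm across, its top 32 mm above the lid's underside, not to be touched. Origin on the lid's axis, 11 mm above the lid's underside, where the knob's stem begins
- rest: the bamboo lid rest under the lid: an upright bamboo cylinder with a dark node ring at mid height, 60 mm in diameter, 40 mm high, flat solid top, about 0.08 kg, loose on the turntable (its top is 70 mm above the shelf). Origin at the centre of its underside, z up. The lid must end centred on its axis
- turntable: round dark cedar turntable, 400 mm in diameter, top surface 30 mm above the tiled shelf, locked so that it does not turn. Origin at the centre of its underside, on the shelf
- spare_rest: a second, empty bamboo lid rest of the same size (60 mm diameter, 40 mm high), loose on the turntable, to be left alone. Origin at the centre of its underside
- bowl: deep red raku tea bowl, 114 mm in diameter, 75 mm high, loose on the turntable, to be left alone. Origin at the centre of its underside; its wall stands at least 110 mm from the axis of the occupied lid rest
- incense: round celadon incense container, 70 mm in diameter, 36 mm high, loose on the turntable, to be left alone. Origin at the centre of its underside

How it is judged:
At the end, for the whole second after the job is handed in: The lid lies flat (within 3 degrees) and still on top of the occupied lid rest, its centre within 5 mm of the rest's axis; that rest stands upright within 10 mm of where it was, and the bowl, the incense container and the spare rest are within 15 mm of where they were (horizontal distance between lid and rest below 0.005 m and angle between each of lid, rest's own z axis and vertical below 0.05 rad and height (world z) of lid between 0.067 and 0.073 m and linear speed of lid below 0.01 m/s and distance of rest from where it was at the start of the episode below 0.01 m and distance of each of bowl, incense, spare_rest from where it was at the start of the episode below 0.015 m); the robot touches nothing.
It fails at once if the lid is lifted, tipped or knocked off the rest (height (world z) of lid above 0.082 m or angle between lid's own z axis and vertical above 0.35 rad or height (world z) of lid below 0.055 m).
It fails at once if the lid is pushed hard (over 20 N) (contact force between the fingers and lid above 20 N).
It fails at once if the fingers touch the lid's knob (contact force between the fingers and knob above 0.5 N).
It fails at once if the lid rest is pushed away, toppled or lifted (distance of rest from where it was at the start of the episode above 0.01 m or angle between rest's own z axis and vertical above 0.2 rad).
It fails at once if the bowl, the incense container or the spare rest is disturbed (distance of any of bowl, incense, spare_rest from where it was at the start of the episode above 0.015 m).
It also fails if it takes over 58 s, if anything falls off the work surface, if the arm or the gripper's body presses on something with over 40 N, if the wrist force passes 120 N, or if a joint passes its speed limit or range.

## Robot

A 6-joint arm with a two-finger parallel gripper is mounted at the origin on the work surface. World frame = base frame: x ahead of the robot, y to its left, z up, the work surface at z = 0. Lengths are in m, angles in rad, forces in N, time in s.
With the tool pointing down it reaches from about 0.325 to 0.775 m from the base axis. Payload 5.5 kg.
Tool frame: the origin (TCP) lies on the centre line of the jaws, within the pads' length; the fingertips stand 22 mm ahead of it and the grasp point (between the pads) lies 3 mm ahead of it; z points along the fingers, y is the line along which they close (so a half turn about z gives the same grasp; the last joint's range is limited). The gripper opens to 88 mm and grips with 3 to 60 N. Pads are 20 mm wide; open, the fingers measure 115 mm over their backs; the gripper's body (75 mm by 178 mm) begins 61 mm behind the grasp point.
Start: joints at [1.118, 0.091, 1.231, -0, 1.82, -0.057], TCP at [0.231, 0.554, 0.245] pointing down, gripper open.
Joint ranges: [-2.87, 2.87], [-0.86, 2.18], [0.17, 2.46], [-1.51, 4.65], [0.06, 2.69], [-2.65, 2.65]. Speed limits (rad/s): [2.57, 2.57, 3.01, 3.14, 3.14, 3.14].

## Interface

Orientations are given as a unit quaternion [x, y, z, w].
In Python, from rig import arm gives the robot as it stands. The module is installed in compiled form; this text tells all that it offers.
- The arm moves only by the tool move_arm, never from a script. Its argument "plan" is a list that holds one entry, the list of rows, each a list of 5 numbers: the finger opening in m, from 0 to 0.0878, then the shift along the tool's x, y, z in m, then the turn about the tool's z in degrees. In form: [[[fingers, dx, dy, dz, turn], ...]]. A call has 1 to 20 rows; each row is the pose to reach, as a shift and turn from the pose commanded when the call began, along the tool's axes at that moment; what a row does not reach only later rows make up. A row lasts 1/10 s, in which the tool goes at most 50 mm and 8.59 degrees, less where a joint would pass 70% of its speed; a pose out of reach is approached as far as the arm can. A call with a gripper value outside its range is refused whole. The fingers move at their own pace and stop on an object; the grip force is fixed at half the most. Time passes only in rows, so rows that repeat a pose let the fingers close. It gives the time, the measured TCP pose, the force, the opening and the grip force at its end, in the units of the state.
- arm.observe(): the state, without advancing time (a new reading comes with each control period).
- arm.get_image(name): name is "side" or "top"; returns a dict with "img" (480x640x3 uint8, red, green, blue), "depth" (480x640 float32, m along the optical axis (not along the pixel's ray), 0 where there is no reading), "intrinsics" (3x3 intrinsics, pixels), "distortion" ([k1, k2, p1, p2, k3] as OpenCV has them; the pictures are not rectified), "R" (3x3) and "t" (3): a world point X has camera coordinates R X + t. Camera axes: x right, y down, z forward; pixel columns grow to the right and rows downward; lengths in m; the calibration is good to about 2 mm. A picture is of the moment at which its call begins.
- arm.hand_in(): hands the job in; it is judged then, once.
Trained networks look in the newest picture that a camera, given by its name, has taken for a name from the list of things; names that differ only in an ending like _2 or _b are one class to them, and where a whole thing is asked for, a point or a joint stands for the part that bears it (a point fixed in the world has none). Each returns a list of dicts, best first, with "p" (0 to 1); they miss things now and then, are a little off and sometimes report something else, mostly with a low value. They report only what shows in the picture. A call takes as long as a camera call.
- arm.boxes_of(camera, target): "extent" ([left, top, right, bottom] in pixels, round what is visible of it).
- arm.masks_of(camera, target): "mask" (480x640 bool, what is visible of it) and "extent" ([left, top, right, bottom] in pixels, round what is visible of it).
- arm.pinpoint(camera, target): "point" ([row, column] in pixels: a listed point, or the origin of a listed thing).
The state is a dict: "time_s": time; "joints": joint angles; "joint_vel": joint speeds; "joint_torque": joint torques, N m; "tool_pos": TCP position; "orientation": TCP orientation; "contact_force": force on the tool from outside, world axes, zero at the start; "wrist_torque": the same for the moment, N m; "gripper_width": finger opening in m; "finger_force": force on a finger pad.
Only numpy, scipy, OpenCV 4.12 (cv2) and the standard library are available. Lean on these libraries where they do the work, as an engineer would, in place of code of your own. Each camera call takes 0.05 s, during which the arm holds its last target. There are 200 camera calls.

## Working session

There is one attempt and no reset: what is moved stays moved. The work goes in short steps, Python scripts to look and compute and a tool call to move; the robot and the scene stay as the last step left them, time stands still between calls to the robot, and variables do not carry over. Pictures are saved under pics/ and viewed, at most 10 in all, crops included, and the job is handed in when it is done.

Besides the shell and the picture viewer there is one more tool, called after "Emit:" as name(argument=value, ...) on one line, values as JSON. move_arm: Moves the arm, as the interface text tells. Its arguments: {"type":"object","properties":{"plan":{"type":"array"}},"required":["plan"]}

```bash
mkdir -p pics
cat > h.py <<'E'
import numpy as np, cv2
from rig import arm
def cloud(c):
    d=c["depth"]; v,u=np.nonzero(d>0)
    p=cv2.undistortPoints(np.stack([u,v],1).astype(np.float64)[:,None],c["intrinsics"],np.array(c["distortion"]))[:,0]
    z=d[v,u]; X=np.c_[p*z[:,None],z]
    W=np.full(d.shape+(3,),np.nan); W[v,u]=(X-c["t"])@c["R"]; return W
def circ(P):
    A=np.c_[2*P,np.ones(len(P))]; s=np.linalg.lstsq(A,(P**2).sum(1),rcond=None)[0]
    return s[:2],np.sqrt(s[2]+s[:2]@s[:2])
E
python3 - <<'E'
from h import *
s=arm.observe();print(s["tool_pos"],s["orientation"],s["time_s"])
for n in ["top","side"]:
    c=arm.get_image(n);W=cloud(c);cv2.imwrite(f"pics/{n}0.png",c["img"][:,:,::-1])
    print(n,"cam",-c["R"].T@c["t"])
    for t in ["lid","knob","rest","spare_rest","bowl","incense","turntable"]:
        for m in arm.masks_of(n,t)[:2]:
            P=W[m["mask"]];P=P[~np.isnan(P[:,0])]
            if len(P)<5: continue
            print(t,round(m["p"],2),np.round(m["extent"]),len(P),"med",np.median(P,0).round(4),"min",np.percentile(P,2,axis=0).round(4),"max",np.percentile(P,98,axis=0).round(4))
E
```

```text
[0.23121373 0.55339438 0.2435032 ] [ 1.96611672e-01  9.80480963e-01 -9.32093528e-04 -2.49180510e-04] 0.0
top cam [0.37849864 0.03536907 0.98704133]
lid 0.9 [230. 183. 290. 241.] 2655 med [0.6324 0.0855 0.0794] min [0.5935 0.0446 0.0746] max [0.6753 0.1274 0.0993]
lid 0.33 [257. 202. 268. 209.] 109 med [0.6335 0.0863 0.0993] min [0.6267 0.0784 0.0932] max [0.6412 0.0947 0.1023]
knob 0.46 [253. 199. 267. 209.] 114 med [0.6341 0.0861 0.0991] min [0.6269 0.0778 0.0937] max [0.6428 0.0948 0.1023]
spare_rest 0.73 [359. 197. 400. 236.] 1305 med [ 0.5944 -0.0962  0.0689] min [ 0.5689 -0.1258  0.0301] max [ 0.6249 -0.07    0.0728]
bowl 0.69 [281. 277. 358. 357.] 4659 med [0.4557 0.0219 0.0491] min [ 0.4009 -0.0276  0.0389] max [0.5034 0.0722 0.106 ]
incense 0.79 [183. 252. 228. 295.] 1507 med [0.5447 0.1829 0.0606] min [0.5153 0.154  0.0463] max [0.5769 0.2148 0.0668]
turntable 0.65 [170. 131. 412. 372.] 35950 med [0.5713 0.046  0.0293] min [ 0.3914 -0.1333  0.0256] max [0.7523 0.2276 0.0329]
side cam [ 0.41021692 -0.53885128  0.53102097]
lid 0.68 [344. 244. 390. 277.] 1019 med [0.6337 0.0418
[... 217 characters left out ...]
d [0.6339 0.0799 0.0954] min [0.6263 0.0737 0.0769] max [0.6523 0.1213 0.0997]
rest 0.73 [348. 244. 390. 276.] 995 med [0.6337 0.0419 0.0478] min [0.6123 0.0365 0.029 ] max [0.6653 0.0662 0.0679]
spare_rest 0.65 [346. 309. 404. 374.] 2882 med [ 0.5923 -0.1141  0.0676] min [ 0.5676 -0.1308  0.0316] max [ 0.6223 -0.0758  0.0702]
bowl 0.59 [183. 227. 277. 323.] 7066 med [0.4521 0.0391 0.0798] min [ 0.401  -0.0355  0.0437] max [0.5024 0.0712 0.1038]
incense 0.92 [260. 197. 310. 230.] 1370 med [0.5436 0.1648 0.0564] min [0.5147 0.1484 0.0373] max [0.5764 0.2029 0.0636]
turntable 0.86 [170. 196. 472. 408.] 34863 med [ 0.5638 -0.0289  0.0282] min [ 0.3897 -0.1508  0.0175] max [0.7505 0.2049 0.0302]
```

```bash
cat >> h.py <<'E'
from scipy.optimize import least_squares
def fitr(P,r):
    f=lambda c:np.hypot(*(P-c).T)-r
    return least_squares(f,P.mean(0)+[0.01,0.02],loss="soft_l1",f_scale=0.001).x
def side(W,t,lo,hi,r):
    m=arm.masks_of("side",t)[0]["mask"]; P=W[m];P=P[(P[:,2]>lo)&(P[:,2]<hi)]
    return fitr(P[:,:2],r).round(4),len(P)
def disc(n,W,t,lo,hi):
    ms=[m for m in arm.masks_of(n,t)]; m=max(ms[:2],key=lambda m:np.nanmean(W[m["mask"]][:,2]) if t!='lid' else m["mask"].sum()*(np.nanmedian(W[m["mask"]][:,2])>.07))["mask"]
    P=W[m];P=P[(P[:,2]>lo)&(P[:,2]<hi)][:,:2].astype(np.float32)
    c,r=cv2.minEnclosingCircle(P); return np.round(c,4),round(r,4),P.mean(0).round(4),len(P)
E
python3 - <<'E'
from h import *
W=cloud(arm.get_image("side"))
print("rest side",side(W,"rest",.034,.064,.03))
print("spare side",side(W,"spare_rest",.034,.064,.03), disc("side",W,"spare_rest",.066,.074))
print("lid side",disc("side",W,"lid",.07,.088))
W=cloud(arm.get_image("top"))
print("spare top",disc("top",W,"spare_rest",.066,.076))
print("lid top",disc("top",W,"lid",.07,.088))
for n in ["top","side"]:
  for t in ["knob","lid","rest"]: print(n,t,[(round(q["p"],2),np.round(q["point"],1)) for q in arm.pinpoint(n,t)[:2]])
a=cv2.imread("pics/top0.png")[120:380,160:420];b=cv2.imread("pics/side0.png")[170:420,170:480]
cv2.imwrite("pics/ab.png",np.hstack([cv2.resize(a,(400,400)),cv2.resize(b,(400,400))]))
E
```

```text
rest side (array([0.6418, 0.0679]), 748)
spare side (array([ 0.5974, -0.1004]), 997) (array([ 0.5968, -0.1005]), 0.0315, array([ 0.5966, -0.1028], dtype=float32), 1683)
lid side (array([0.6354, 0.083 ]), 0.0479, array([0.6308, 0.0746], dtype=float32), 2106)
spare top (array([ 0.598 , -0.0984]), 0.0299, array([ 0.5975, -0.0979], dtype=float32), 1050)
lid top (array([0.6351, 0.0863]), 0.0462, array([0.6333, 0.0859], dtype=float32), 2489)
top knob [(0.64, array([204.8, 258.5])), (0.5, array([274.8, 207.5]))]
top lid [(0.82, array([212. , 259.8]))]
top rest []
side knob [(0.52, array([223.9, 363.7]))]
side lid [(0.81, array([231.2, 359.2]))]
side rest [(0.75, array([259.2, 366.1]))]
```

View pics/ab.png

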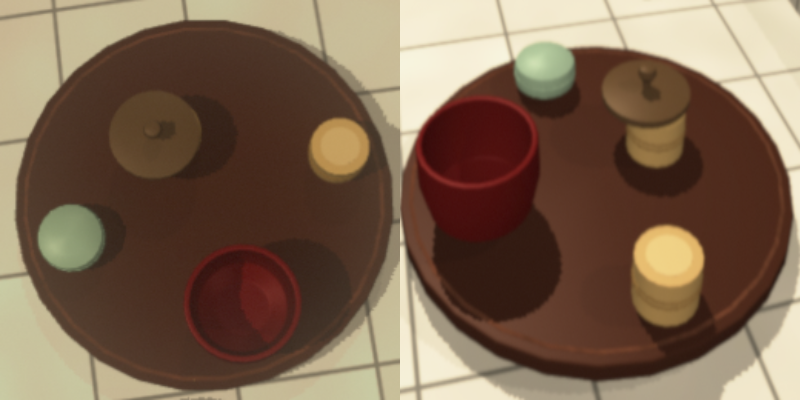

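The top view (left half) shows the lid around (155,135), shifted to the left of its rest. The side view (right half) shows the rest around (655,140), with the lid overhanging it on the far left. The lid−rest offset is about (−6, +16.5) mm. I'll push with two spread fingertips, which centre themselves against the edge.

Emit:
move_arm(plan=[[[0.05, -0.04, -0.018, 0, 4], [0.05, -0.08, -0.036, 0, 8], [0.05, -0.12, -0.054, 0, 12], [0.05, -0.16, -0.072, 0, 16], [0.05, -0.2, -0.09, 0, 20], [0.05, -0.24, -0.108, 0, 24], [0.05, -0.28, -0.126, 0, 28], [0.05, -0.32, -0.144, 0, 32], [0.05, -0.36, -0.162, 0, 36], [0.05, -0.4, -0.18, 0, 40], [0.05, -0.44, -0.198, 0, 44], [0.05, -0.48, -0.216, 0, 46], [0.05, -0.507, -0.228, 0, 46], [0.05, -0.507, -0.228, 0, 46], [0.05, -0.507, -0.228, 0, 46], [0.05, -0.507, -0.228, 0, 46], [0.05, -0.507, -0.228, 0, 46], [0.05, -0.507, -0.228, 0, 46]]])

```text
time_s: 3.3
tool_pos: [0.6107, 0.1489, 0.2451]
orientation: [0.563, 0.826, 0.0, 0.0]
contact_force: [-0.1, -0.7, 0.6]
gripper_width: 0.0501
finger_force: 0.0
```

```bash
cat > st.py <<'E'
from h import *
from scipy.spatial.transform import Rotation as R
s=arm.observe();M=R.from_quat(s["orientation"]).as_matrix()
p=np.array(s["tool_pos"]);print(s["time_s"],p.round(4),"x",M[:,0].round(3),"y",M[:,1].round(3),"w",s["gripper_width"],"F",np.round(s["contact_force"],2))
print("rest in tool frame",(M.T@(np.array([.6418,.0685,.092])-p)).round(4))
print("lid in tool frame",(M.T@(np.array([.6354,.0845,.092])-p)).round(4))
E
python3 st.py
```

```text
3.3 [0.6107 0.1489 0.2451] x [-0.365  0.931 -0.   ] y [0.931 0.365 0.001] w 0.05008269475531244 F [-0.12 -0.65  0.64]
rest in tool frame [-0.0862 -0.0005  0.1531]
lid in tool frame [-0.0689 -0.0006  0.1531]
```

Emit:
move_arm(plan=[[[0.05, 0, -0.0005, 0.03, 0], [0.05, 0, -0.0005, 0.06, 0], [0.05, 0, -0.0005, 0.09, 0], [0.05, 0, -0.0005, 0.115, 0], [0.05, 0, -0.0005, 0.135, 0], [0.05, 0, -0.0005, 0.147, 0], [0.05, 0, -0.0005, 0.152, 0], [0.05, 0, -0.0005, 0.152, 0], [0.05, 0, -0.0005, 0.152, 0]]])

```text
time_s: 4.2
tool_pos: [0.6113, 0.1478, 0.0941]
orientation: [0.564, 0.826, 0.001, 0.001]
contact_force: [0.1, -0.7, 0.1]
gripper_width: 0.05
finger_force: 0.0
```

```bash
python3 st.py
python3 - <<'E'
from h import *
r=[]
for n in ["top","side"]:
    c=arm.get_image(n)["img"][:,:,::-1]
    r.append(cv2.resize(c[150:300,180:330] if n=="top" else c[130:300,280:450],(400,400)))
cv2.imwrite("pics/cd.png",np.hstack(r))
E
```

```text
4.2 [0.6113 0.1478 0.0941] x [-0.364  0.931 -0.   ] y [0.931 0.364 0.002] w 0.049988825906895386 F [ 0.06 -0.74  0.14]
rest in tool frame [-0.085  -0.0005  0.0021]
lid in tool frame [-0.0677 -0.0006  0.0021]
```

View pics/cd.png

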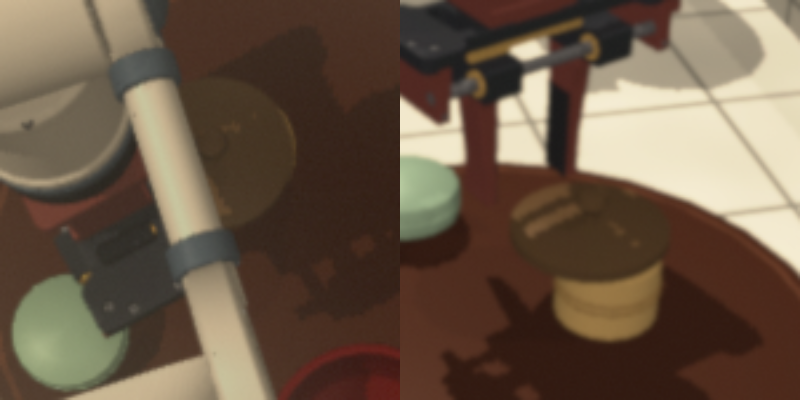

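The side view shows the fingertips behind the lid around (480,190) and (560,160), clear of it. I'll push slowly and stop a little short.

Emit:
move_arm(plan=[[[0.05, -0.005, 0, 0.001, 0], [0.05, -0.01, 0, 0.002, 0], [0.05, -0.013, 0, 0.002, 0], [0.05, -0.015, 0, 0.002, 0], [0.05, -0.0165, 0, 0.002, 0], [0.05, -0.018, 0, 0.002, 0], [0.05, -0.019, 0, 0.002, 0], [0.05, -0.02, 0, 0.002, 0], [0.05, -0.021, 0, 0.002, 0], [0.05, -0.022, 0, 0.002, 0], [0.05, -0.023, 0, 0.002, 0], [0.05, -0.024, 0, 0.002, 0], [0.05, -0.025, 0, 0.002, 0], [0.05, -0.026, 0, 0.002, 0], [0.05, -0.027, 0, 0.002, 0], [0.05, -0.028, 0, 0.002, 0], [0.05, -0.029, 0, 0.002, 0], [0.05, -0.03, 0, 0.002, 0], [0.05, -0.031, 0, 0.002, 0], [0.05, -0.031, 0, 0.002, 0]]])

```text
time_s: 6.3
tool_pos: [0.6221, 0.1185, 0.0906]
orientation: [0.564, 0.826, -0.0, 0.0]
contact_force: [-0.6, 0.5, -0.5]
gripper_width: 0.0502
finger_force: 0.5
```

```bash
cat > lk.py <<'E'
from h import *
W=cloud(arm.get_image("side"))
print("rest",side(W,"rest",.034,.064,.03));print("lid",disc("side",W,"lid",.07,.088))
m=[q for q in arm.masks_of("side","lid")]
for q in m[:2]:
    P=W[q["mask"]];P=P[P[:,2]>.06]
    if len(P): print("lid mask",len(P),np.nanpercentile(P,[2,98],axis=0).round(4).tolist())
E
python3 st.py; python3 lk.py
```

```text
6.3 [0.6221 0.1185 0.0906] x [-0.363  0.932 -0.   ] y [ 0.932  0.363 -0.   ] w 0.050157695844926485 F [-0.63  0.48 -0.51]
rest in tool frame [-0.0538  0.0002 -0.0014]
lid in tool frame [-0.0365  0.     -0.0014]
rest (array([0.6418, 0.0677]), 592)
lid (array([0.639 , 0.0742]), 0.0508, array([0.6351, 0.0622], dtype=float32), 2218)
lid mask 2386 [[0.5962, 0.0265, 0.0707], [0.6781, 0.1105, 0.0978]]
```

Emit:
move_arm(plan=[[[0.05, -0.001, 0, 0, 0], [0.05, -0.002, 0, 0, 0], [0.05, -0.003, 0, 0, 0], [0.05, -0.004, 0, 0, 0], [0.05, -0.005, 0, 0, 0], [0.05, -0.0055, 0, 0, 0], [0.05, -0.0055, 0, 0, 0], [0.05, -0.0055, 0, 0, 0], [0.05, -0.0055, 0, 0, 0]]])

```text
time_s: 7.4
tool_pos: [0.6241, 0.1135, 0.0906]
orientation: [0.564, 0.826, -0.0, 0.0]
contact_force: [0.2, 0.5, 0.1]
gripper_width: 0.0498
finger_force: 0.5
```

```bash
python3 st.py; python3 lk.py
```

```text
7.4 [0.6241 0.1135 0.0906] x [-0.364  0.932 -0.   ] y [0.932 0.364 0.   ] w 0.049772617779132396 F [0.22 0.55 0.12]
rest in tool frame [-0.0484  0.0001 -0.0013]
lid in tool frame [-0.0312 -0.     -0.0013]
rest (array([0.6418, 0.0677]), 492)
lid (array([0.6391, 0.0696]), 0.0506, array([0.637 , 0.0573], dtype=float32), 2229)
lid mask 2395 [[0.5982, 0.0214, 0.071], [0.6794, 0.106, 0.098]]
```

Emit:
move_arm(plan=[[[0.05, 0.003, 0, 0, 0], [0.05, 0.01, 0, 0, 0], [0.05, 0.02, 0, 0, 0], [0.05, 0.032, 0, 0, 0], [0.05, 0.034, 0, -0.03, 0], [0.05, 0.034, 0, -0.07, 0], [0.05, 0.034, 0, -0.11, 0], [0.05, 0.05, -0.02, -0.15, 0], [0.05, 0.09, -0.04, -0.15, 0], [0.05, 0.13, -0.06, -0.15, 0], [0.05, 0.17, -0.08, -0.15, 0], [0.05, 0.21, -0.1, -0.15, 0], [0.05, 0.25, -0.12, -0.15, 0], [0.05, 0.29, -0.14, -0.15, 0], [0.05, 0.33, -0.16, -0.15, 0], [0.05, 0.36, -0.18, -0.15, 0], [0.05, 0.36, -0.18, -0.15, 0], [0.05, 0.36, -0.18, -0.15, 0]]])

```text
time_s: 9.4
tool_pos: [0.3246, 0.3841, 0.2409]
orientation: [0.563, 0.826, 0.0, 0.0]
contact_force: [0.6, 0.2, -0.2]
gripper_width: 0.0502
finger_force: 0.0
```

```bash
python3 st.py; python3 lk.py
python3 - <<'E'
from h import *
c=arm.get_image("top");W=cloud(c)
print("lid top",disc("top",W,"lid",.07,.088),"spare",disc("top",W,"spare_rest",.066,.076))
for m in arm.masks_of("top","incense")[:1]+arm.masks_of("top","bowl")[:1]: print(m["extent"])
m=max(arm.masks_of("top","lid")[:2],key=lambda m:m["mask"].sum())["mask"]
P=W[m];P=P[(P[:,2]>.07)&(P[:,2]<.082)];print("tilt",np.linalg.lstsq(np.c_[P[:,:2],np.ones(len(P))],P[:,2],rcond=None)[0])
s=arm.get_image("side")["img"][:,:,::-1]
cv2.imwrite("pics/ef.png",np.hstack([cv2.resize(c["img"][120:380,160:420,::-1],(400,400)),cv2.resize(s[180:300,300:420],(400,400))]))
E
```

```text
9.4 [0.3246 0.3841 0.2409] x [-0.366  0.931 -0.   ] y [0.931 0.366 0.001] w 0.05015203916455896 F [ 0.63  0.23 -0.25]
rest in tool frame [-0.4098  0.1796  0.149 ]
lid in tool frame [-0.3926  0.1795  0.149 ]
rest (array([0.6418, 0.0678]), 514)
lid (array([0.64  , 0.0659]), 0.0478, array([0.6372, 0.0567], dtype=float32), 2167)
lid mask 2327 [[0.5986, 0.0215, 0.0717], [0.6798, 0.103, 0.0981]]
lid top (array([0.6412, 0.0683]), 0.0458, array([0.6396, 0.0683], dtype=float32), 2407) spare (array([ 0.5975, -0.0982]), 0.0295, array([ 0.5969, -0.0978], dtype=float32), 1033)
[185.2, 250.2, 230.0, 295.4]
[278.6, 275.3, 356.3, 357.2]
tilt [-0.00115443 -0.00179185  0.07994007]
```

View pics/ef.png

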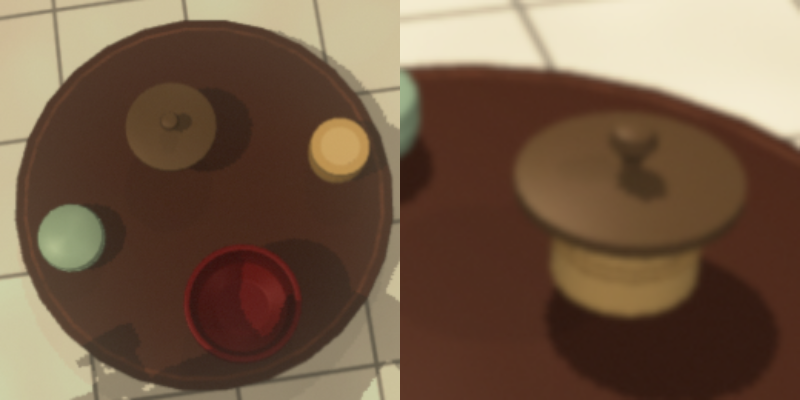

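The top view shows the lid around (170,127), flat, with the other pieces where they were. In the side view the lid's ellipse (centre column ~630) sits over the rest (~625), so the lid is within about 2 mm of centre.

```bash
python3 -c "
from rig import arm
print(arm.hand_in())"
```

```text
the job is handed in; nothing more can be done
None
```

I nudged the lid onto its rest, where it lies flat and about 2 mm off-centre by the cameras. The other pieces look undisturbed, the hand is clear and the job is handed in; the hand-in returned no verdict.

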